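# Tip a duct piece down onto the layout board and push it home

## Robot

A 6-joint arm with a two-finger parallel gripper is mounted at the origin on the work surface. World frame = base frame: x ahead of the robot, y to its left, z up, the work surface at z = 0. Lengths are in m, angles in rad, forces in N, time in s.
With the tool pointing down it reaches from about 0.275 to 0.85 m from the base axis. Payload 5.2 kg.
Tool frame: the origin (TCP) lies at the very end of the fingers, on their centre line; the grasp point (between the pads) lies 19 mm behind it; z points along the fingers, y is the line along which they close (so a half turn about z gives the same grasp; the last joint's range is limited). The gripper opens to 85 mm and grips with 20 to 120 N. Pads are 22 mm wide; open, the fingers measure 114 mm over their backs; the gripper's body (76 mm by 85 mm) begins 54 mm behind the grasp point. The pads swing forward as they close: fully open they stand 13 mm farther back than shut.
Start: joints at [1.122, 0.259, 1.535, -0, 1.348, -0.203], TCP at [0.134, 0.533, 0.231] pointing down, gripper open.
Joint ranges: [-3.14, 3.14], [-0.91, 2.08], [0.19, 2.58], [-1.22, 4.36], [0.22, 2.71], [-3.12, 3.12]. Speed limits (rad/s): [2.57, 2.57, 3.14, 3.14, 3.14, 3.14].

## Interface

Orientations are given as a unit quaternion [x, y, z, w].
In Python, from plant import * gives the robot as it stands.
- The arm moves only by the tool arm_command, never from a script. Its argument "rows" is text: rows parted by semicolons, each of 5 numbers parted by spaces: the finger opening in cm, from 0 to 8.54, then the shift along the world's x, y, z in cm, then the turn about the world's z in degrees. A call has 1 to 5 rows; each row shifts and turns the commanded pose from where the row before left it; what a row does not reach is not made up. A row lasts 1/8 s, in which the tool goes at most 62.5 mm and 10.7 degrees, less where a joint would pass 70% of its speed; a pose out of reach is approached as far as the arm can. A call is refused whole if a number of a shift passes 6.25 or a number of a turn 10.7, either way. A call with a gripper value outside its range is refused whole. The fingers move at their own pace and stop on an object; "newtons" is the grip in N (left out, the last holds). Time passes only in rows, so rows that do not move let the fingers close. It gives the time, the measured TCP pose, the force, the opening and the grip force at its end, in the units of the state.
- observe(): the state, without advancing time (a new reading comes with each control period).
- camera(name): name is "scene" or "top"; returns a dict with "frame" (400x640x3 uint8, red, green, blue), "intrinsics" (3x3 intrinsics, pixels), "R" (3x3) and "t" (3): a world point X has camera coordinates R X + t. Camera axes: x right, y down, z forward; pixel columns grow to the right and rows downward; lengths in m; the calibration is good to about 2 mm. A picture is of the moment at which its call begins. There is no depth.
- hand_in(): hands the job in; it is judged then, once.
Trained networks look in a picture, given as the dict that the camera call returned (one of the last four; its "shot" number tells which), for a name from the list of things; names that differ only in an ending like _2 or _b are one class to them, and where a whole thing is asked for, a point or a joint stands for the part that bears it (a point fixed in the world has none). Each returns a list of dicts, best first, with "conf" (0 to 1); they miss things now and then, are a little off and sometimes report something else, mostly with a low value. They report only what shows in the picture. A call takes as long as a camera call.
- boxes_of(thing, picture): "bbox" ([left, top, width, height] as shares, 0 to 1, of the picture: columns of its width, rows of its height, round what is visible of it).
- regions_of(thing, picture): "pixels" (400x640 bool, what is visible of it) and "bbox" ([left, top, width, height] as shares, 0 to 1, of the picture: columns of its width, rows of its height, round what is visible of it).
The state is a dict: "t": time; "joint_pos": joint angles; "qvel": joint speeds; "effort": joint torques, N m; "tcp_pos": TCP position; "orientation": TCP orientation; "contact_force": force on the tool from outside, world axes, zero at the start; "wrist_torque": the same for the moment, N m; "grip_width": finger opening in m; "gripper_force": force on a finger pad.
Only numpy, scipy, OpenCV 4.12 (cv2) and the standard library are available. Lean on these libraries where they do the work, as an engineer would, in place of code of your own. Each camera call takes 0.05 s, during which the arm holds its last target. There are 200 camera calls.

## Task

Push the upright rectangular sheet-metal duct piece over so that it falls towards the red stop and lies flat on the wooden layout board, its blue-marked face up. Then push it along the board until its open mouth sits square and flush against the red stop, roughly centred across the board. Only push it, never pick it up, and leave the things around it alone.

Things in the scene. Friction and masses are not known exactly. Their poses are not given: they have to be found in the camera images.
- board: Fixed plywood layout board lying on the bench, 320 mm long (its x), 170 mm wide (its y), 12 mm thick. Origin: centre of its underside, on the bench; +x runs along the board to the red stop, z is up. Only the stop stands up from it.
- stop (a point): Middle of the lower edge of the red stop's working face, where it meets the board's top (board x = +140 mm, y = 0, 12 mm above the bench). The stop is a fixed bar across the board's end, 150 mm wide and centred, 18 mm thick, 35 mm high above the board; its flat face looks to the board's -x.
- duct: Loose bare-metal duct, 60 (its x) by 100 (its y) by 160 mm (its z), walls 3 mm, 0.24 to 0.39 kg. Origin: outside centre of its closed flat foot (z = 0). It starts upright, foot on the board near the end away from the stop, +x towards the stop within 5 degrees. Its -x face (100 mm wide) has a blue square and ends on top. Pushed high on that face it tips, past balance at about 21 degrees.
- mouth (a point): Centre of the duct's open end, 160 mm from the foot along its z. Once tipped, the duct lies with its top 72 mm above the bench, z axis level towards the stop, closed foot facing away from it, the mouth about 30 to 80 mm short of it. It then slides on the board under about 1 to 4 N.
- can_red: Loose red spray can, 66 mm diameter, 190 mm tall, upright at the start; origin at the centre of its underside, z up. Bystander beside the board, on the side of the board's -y.
- can_green: Loose green spray can, 66 mm diameter, 190 mm tall, upright at the start; origin at the centre of its underside, z up. Bystander beside the board, on the side of the board's -y.
- tape: Loose roll of foil tape lying flat, outside diameter 90 mm, 48 mm high; origin at the centre of its underside. Bystander beside the board, on the side of the board's +y.
- measure: Loose yellow tape measure, 70 x 36 x 65 mm high; origin at the centre of its underside. Bystander off to the robot's right.
- jar: Loose orange jar with metal lid, 70 mm diameter, 100 mm tall; origin at the centre of its underside. Bystander off to a side.
- collar: Loose short round metal collar standing on end, 100 mm diameter, 70 mm high; origin at the centre of its underside. Bystander off to a side.
- driver: Loose screwdriver with red handle lying on the bench along its x, 200 mm long, 26 mm thick, origin at mid-length on the bench. Bystander off to the robot's right.

How it is judged:
By the outcome, as a careful person would: the job done as asked, in the order asked, and still so for the second after the job is handed in, with the robot touching nothing.
It also fails if it takes over 45 s, if anything falls off the work surface, if the arm or the gripper's body presses on something with over 40 N, if the wrist force passes 120 N, or if a joint passes its speed limit or range.

## Working session

There is one attempt and no reset: what is moved stays moved. The work goes in short steps, Python scripts to look and compute and a tool call to move; the robot and the scene stay as the last step left them, time stands still between calls to the robot, and variables do not carry over. Pictures are saved under pics/ and viewed, at most 10 in all, crops included, and the job is handed in when it is done.

Besides the shell and the picture viewer there is one more tool, called after "Call:" by a JSON object that holds its "fn" and its "kwargs", one argument or row to a line. arm_command: Moves the arm, as the interface text tells. Its arguments: {"type":"object","properties":{"rows":{"type":"string"},"newtons":{"type":"number"}},"required":["rows"]}

```bash
mkdir -p pics; cat > h.py <<'E'
from plant import *
import numpy as np, cv2
def ray(c,u,v,z):
    K,R,t=map(np.array,(c["intrinsics"],c["R"],c["t"]))
    d=R.T@np.linalg.inv(K)@np.array([u,v,1.]); o=-R.T@t
    return o+d*(z-o[2])/d[2]
def proj(c,X):
    K,R,t=map(np.array,(c["intrinsics"],c["R"],c["t"]))
    p=K@(R@np.array(X)+t); return p[:2]/p[2]
E
python3 - <<'E'
from h import *
s=camera("scene");t=camera("top")
for n,c in (("scene",s),("top",t)):
    cv2.imwrite(f"pics/{n}0.png",c["frame"][:,:,::-1])
    print(n,-np.array(c["R"]).T@c["t"])
    for th in ["board","stop","duct","mouth","can_red","can_green","tape","measure","jar","collar","driver"]:
        try:
            b=boxes_of(th,c)
            for q in b[:2]:
                l,tp,w,h=np.array(q["bbox"])*[640,400,640,400]; print(th,round(q["conf"],2),np.round([l,tp,l+w,tp+h]))
        except Exception as e: print(th,e)
E
```

```text
scene [ 1.30425634 -0.29985676  1.33505579]
board 0.75 [258. 182. 366. 269.]
board 0.31 [313. 248. 339. 291.]
stop 0.98 [255. 182. 369. 271.]
duct 0.94 [268. 190. 298. 251.]
mouth 0.79 [269. 193. 304. 253.]
can_red 0.66 [311. 248. 338. 295.]
can_green 0.68 [350. 227. 378. 271.]
can_green 0.4 [287. 167. 317. 197.]
tape 0.93 [289. 166. 316. 197.]
measure 0.82 [195. 186. 216. 209.]
jar 0.94 [436. 169. 462. 205.]
collar 0.97 [164. 255. 203. 296.]
driver 0.78 [138. 219. 191. 245.]
top [ 0.39319227 -0.01502496  1.50097369]
board 0.82 [271. 173. 388. 245.]
stop 0.87 [271. 170. 389. 244.]
duct 0.78 [352. 179. 379. 220.]
duct 0.74 [270. 171. 388. 244.]
mouth 0.55 [345. 176. 381. 224.]
can_red 0.58 [328. 120. 354. 154.]
tape 0.81 [306. 248. 340. 270.]
tape 0.58 [152. 176. 187. 206.]
jar 0.84 [151. 179. 188. 207.]
collar 0.95 [454. 172. 495. 209.]
driver 0.8 [460. 229. 508. 279.]
```

View pics/scene0.png

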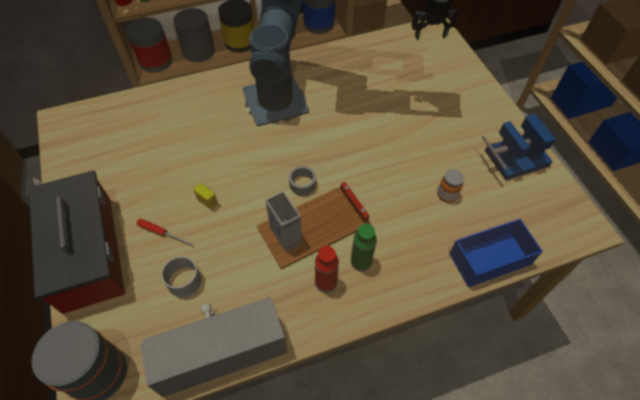

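View pics/top0.png

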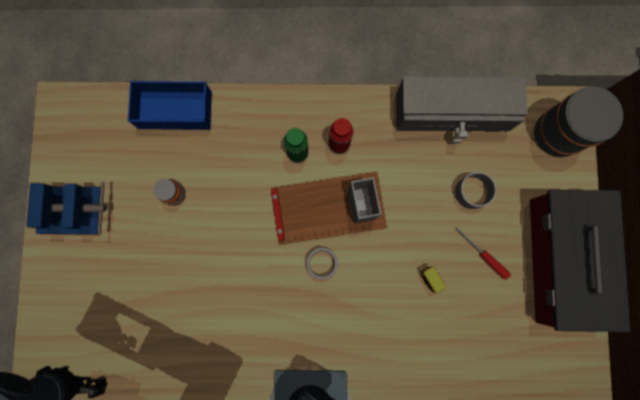

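The top view shows the board at about (272–388, 172–244) with the red stop at its left end, which is world +y. The duct stands at the right end at about (366, 198), the cans are on the far side and the tape on the near side. Next I'll measure the board and duct accurately.

```bash
python3 - <<'E'
from h import *
t=camera("top")
print(np.round(t["intrinsics"],1).tolist(), observe()["orientation"])
f=t["frame"]; crop=f[110:280,255:405]
cv2.imwrite("pics/crop.png",cv2.resize(crop[:,:,::-1],None,fx=5,fy=5,interpolation=cv2.INTER_CUBIC)[:600*2] if 0 else cv2.resize(f[165:260,262:402][:,:,::-1],None,fx=5,fy=5,interpolation=cv2.INTER_CUBIC))
i=f.astype(int)
red=((i[:,:,0]>110)&(i[:,:,1]<60)&(i[:,:,2]<60)).astype(np.uint8); red[:165]=0; red[260:]=0; red[:,:260]=0; red[:,300:]=0
ys,xs=np.nonzero(red); print("red",len(xs))
r=cv2.minAreaRect(np.c_[xs,ys].astype(np.float32)); print(r)
for p in cv2.boxPoints(r): print(p, ray(t,*p,0.047))
rg=regions_of("board",t)
for q in rg[:2]:
    m=q["pixels"].astype(np.uint8); ys,xs=np.nonzero(m); r=cv2.minAreaRect(np.c_[xs,ys].astype(np.float32))
    print("board",q["conf"],r,[np.round(ray(t,*p,0.012)[:2],4).tolist() for p in cv2.boxPoints(r)])
for q in regions_of("duct",t)[:2]:
    m=q["pixels"].astype(np.uint8); ys,xs=np.nonzero(m); r=cv2.minAreaRect(np.c_[xs,ys].astype(np.float32))
    print("duct",q["conf"],len(xs),r,[np.round(ray(t,*p,0.172)[:2],4).tolist() for p in cv2.boxPoints(r)])
for n,z in (("can_red",.19),("can_green",.19),("tape",.048)):
    for q in regions_of(n,t)[:1]:
        ys,xs=np.nonzero(q["pixels"]); print(n,xs.min(),xs.max(),ys.min(),ys.max(),ray(t,xs.mean(),ys.mean(),z/2))
E
```

```text
[[510.2, 0.0, 315.2], [0.0, 510.2, 196.9], [0.0, 0.0, 1.0]] [ 1.22580230e-01  9.92458607e-01 -1.38897207e-05 -1.20987136e-05]
red 186
((276.7799987792969, 213.95999145507812), (50.20458221435547, 4.666904449462891), 81.8698959350586)
[270.92    189.43999] [0.61003018 0.11889269 0.047     ]
[275.54    188.77998] [0.61210914 0.10561951 0.047     ]
[282.63998 238.48   ] [0.46939353 0.08220192 0.047     ]
[278.02 239.14] [0.46736332 0.09530512 0.047     ]
board 0.61 ((328.247314453125, 207.0662078857422), (57.81013107299805, 109.22579193115234), 81.02737426757812) [[0.6224, 0.1256], [0.6772, -0.1931], [0.508, -0.2187], [0.4547, 0.0953]]
duct 0.63 1094 ((363.9038391113281, 200.0192413330078), (41.18438720703125, 28.044607162475586), 78.69007110595703) [[0.612, -0.0906], [0.6276, -0.1632], [0.5207, -0.1839], [0.5055, -0.1121]]
duct 0.5 5308 ((328.2052001953125, 207.08380126953125), (59.5303840637207, 110.01336669921875), 81.25383758544922) [[0.6004, 0.1118], [0.6486, -0.175], [0.493, -0.1978], [0.4462, 0.0846]]
can_red 329 353 118 153 [ 0.76021227 -0.07879944  0.095     ]
can_green 284 308 128 161 [0.73225775 0.0460038  0.095     ]
tape 306 337 247 278 [ 0.40117199 -0.03111608  0.024     ]
```

View pics/crop.png

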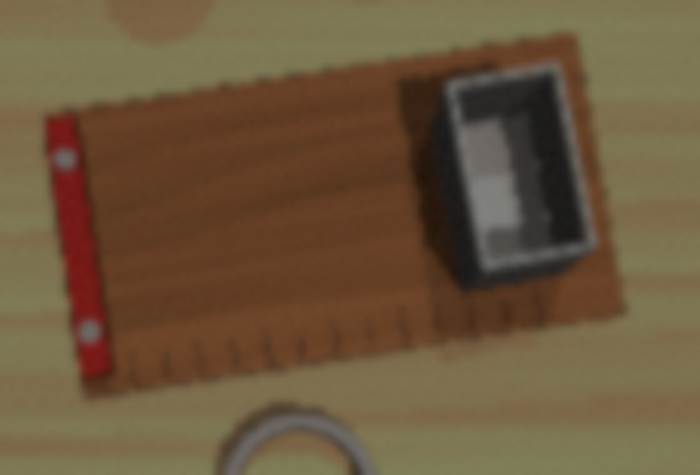

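The crop shows the board's right corners at crop (575, 35) and (625, 312). The stop's top face runs from (45, 116) to (112, 375), and the duct's mouth rim has corners (445, 82), (558, 63), (596, 243) and (482, 271).

```bash
python3 - <<'E'
from h import *
t=camera("top")
g=lambda L,z:np.array([ray(t,262+(u+.5)/5-.5,165+(v+.5)/5-.5,z)[:2] for u,v in L])
b=g([(575,35),(625,312),(85,398)],.012); s=g([(45,116),(75,112),(112,373),(83,379)],.047); d=g([(445,82),(558,63),(596,243),(482,271)],.172)
for n,a in (("board",b),("stop",s),("duct",d)):
    e=np.roll(a,-1,0)-a; print(n,a.round(4).tolist(),"len",np.linalg.norm(e,axis=1).round(4),"ang",np.degrees(np.arctan2(e[:,1],e[:,0])).round(1))
    print(a.mean(0))
# model fit: board pose by least squares, then duct
from scipy.optimize import least_squares
Rz=lambda a:np.array([[np.cos(a),-np.sin(a)],[np.sin(a),np.cos(a)]])
bm=np.array([(-160,-85),(-160,85),(160,85)])/1e3; sm=np.array([(158,-75),(140,-75),(140,75),(158,75)])/1e3
f=lambda p:np.r_[(bm@Rz(p[2]).T+p[:2]-b).ravel(),(sm@Rz(p[2]).T+p[:2]-s).ravel()]
r=least_squares(f,[.55,-.05,1.7]);print("board",r.x,np.degrees(r.x[2]),r.fun.round(3))
dm=np.array([(30,-50),(-30,-50),(-30,50),(30,50)])/1e3
q=least_squares(lambda p:(dm@Rz(p[2]).T+p[:2]-d).ravel(),[.56,-.13,1.7]);print("duct",q.x,np.degrees(q.x[2]),q.fun.round(3))
print("duct in board",Rz(r.x[2]).T@(q.x[:2]-r.x[:2]), "ux",Rz(r.x[2])[:,0])
# check in scene
c=camera("scene");im=c["frame"][:,:,::-1].copy()
im=cv2.resize(im,None,fx=3,fy=3)
def dr(m,p,z,col):
    P=[proj(c,[*(Rz(p[2])@x+p[:2]),z]) for x in m]
    cv2.polylines(im,[np.int32((np.array(P)+.5)*3-.5)],True,col,1)
dr(np.array([(-160,-85),(-160,85),(160,85),(160,-85)])/1e3,r.x,.012,(0,255,0));dr(sm,r.x,.047,(255,255,0));dr(dm,q.x,.172,(0,0,255));dr(dm,q.x,.012,(255,0,255))
cv2.imwrite("pics/sc1.png",im[470:870,730:1180])
E
```

```text
board [[0.6724, -0.1899], [0.5083, -0.2184], [0.4545, 0.096]] len [0.1665 0.3189 0.3594] ang [-170.1   99.7  -52.7]
[ 0.54505361 -0.10411744]
stop [[0.6148, 0.1199], [0.6173, 0.1027], [0.4674, 0.0783], [0.4638, 0.0947]] len [0.0174 0.1519 0.0168 0.1531] ang [ -81.6 -170.8  102.4    9.5]
[0.54083133 0.09890361]
duct [[0.6164, -0.1024], [0.6272, -0.1621], [0.5319, -0.1816], [0.5165, -0.122]] len [0.0606 0.0973 0.0616 0.1018] ang [ -79.7 -168.4  104.5   11.1]
[ 0.57300379 -0.14202678]
board [ 0.56476439 -0.04758238  1.73436672] 99.3718930033243 [ 0.002 -0.002 -0.001 -0.001  0.     0.    -0.002  0.001 -0.001  0.
  0.001  0.     0.001  0.001]
duct [ 0.57300379 -0.14202678  1.77393914] 101.63922587361543 [-0.    -0.     0.001  0.001 -0.002  0.     0.001 -0.001]
duct in board [-0.09452549  0.00725009] ux [-0.16284197  0.98665216]
```

View pics/sc1.png

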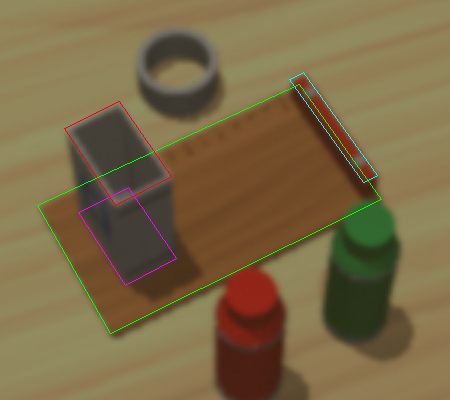

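Board pose is about (0.565, −0.048) at 99.4°. The duct sits at (0.573, −0.142), yawed 2.3° from the board. Next I move the tool behind the duct, above everything, with the fingers 5 cm apart across its face.

Call:
{"fn": "arm_command", "kwargs": {
  "rows": "5 3 -5 0.6 -4.3;5 3 -5 0.6 -4.3;5 3 -5 0.6 -4.3;5 3 -5 0.6 -4.3;5 3 -5 0.6 -4.3"
}}

```text
t: 2.22
tcp_pos: [0.2845, 0.282, 0.2618]
orientation: [0.306, 0.952, 0.0, 0.0]
contact_force: [1.4, -0.1, 0.3]
grip_width: 0.0502
gripper_force: 0.0
```

Call:
{"fn": "arm_command", "kwargs": {
  "rows": "5 3 -5 0 -4.3;5 3 -5 0 -4.3;5 3 -5 0 -4.3;5 3 -5 0 -4.3;5 3 -5 0 -4.3"
}}

```text
t: 2.85
tcp_pos: [0.4346, 0.0316, 0.2616]
orientation: [0.479, 0.878, 0.0, 0.0]
contact_force: [0.6, 0.8, 0.7]
grip_width: 0.05
gripper_force: 0.0
```

Call:
{"fn": "arm_command", "kwargs": {
  "rows": "5 3 -5 0 -4.3;5 3 -5 0 -4.3;5 3 -5 0 -4.3;5 3 -5 0 -4.3;5 3 -5 0 -4.3"
}}

```text
t: 3.48
tcp_pos: [0.5846, -0.2183, 0.2613]
orientation: [0.634, 0.773, 0.0, 0.0]
contact_force: [0.3, -0.5, 1.2]
grip_width: 0.0498
gripper_force: 0.0
```

Call:
{"fn": "arm_command", "kwargs": {
  "rows": "5 0 0 0 0;5 0 0 0 0"
}}

```text
t: 3.72
tcp_pos: [0.5834, -0.2163, 0.2607]
orientation: [0.633, 0.774, 0.0, -0.001]
contact_force: [0.4, 1.1, 0.0]
grip_width: 0.0499
gripper_force: 0.0
```

Call:
{"fn": "arm_command", "kwargs": {
  "rows": "5 0 0 -6.2 0;5 0 0 -6.2 0;5 0 0 0 0;5 -0.4 2 0 0;5 -0.2 1 0 0"
}}

```text
t: 4.35
tcp_pos: [0.5792, -0.1853, 0.1409]
orientation: [0.633, 0.774, 0.001, 0.003]
contact_force: [0.8, -0.1, 0.3]
grip_width: 0.05
gripper_force: 0.0
```

Call:
{"fn": "arm_command", "kwargs": {
  "rows": "5 -0.2 0.8 0 0;5 -0.2 0.8 0 0;5 -0.2 0.8 0 0"
}}

```text
t: 4.72
tcp_pos: [0.5719, -0.1622, 0.1378]
orientation: [0.633, 0.774, 0.0, 0.0]
contact_force: [0.9, 0.9, 0.6]
grip_width: 0.0497
gripper_force: 0.2
```

Call:
{"fn": "arm_command", "kwargs": {
  "rows": "5 -0.2 0.8 0 0;5 -0.1 0.8 0 0"
}}

```text
t: 4.97
tcp_pos: [0.5685, -0.146, 0.1371]
orientation: [0.633, 0.774, -0.0, -0.0]
contact_force: [-0.5, 0.9, 0.4]
grip_width: 0.0498
gripper_force: 0.1
```

```bash
python3 - <<'E'
from h import *
a=camera("scene")["frame"][130:300,230:400];b=camera("top")["frame"][140:290,260:410]
im=np.hstack([cv2.resize(x[:,:,::-1],(390,390),interpolation=cv2.INTER_CUBIC) for x in (a,b)])
cv2.imwrite("pics/tilt.png",im)
E
```

```text
(no output)
```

View pics/tilt.png

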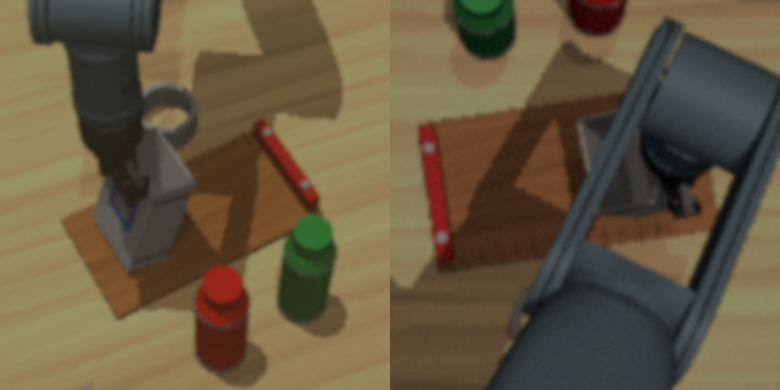

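The duct is tilting towards the stop (scene half, about (150, 200)) with its foot edge still on the board. I'll keep pushing.

Call:
{"fn": "arm_command", "kwargs": {
  "rows": "5 -0.1 0.8 0 0;5 -0.2 0.8 0 0;5 -0.1 0.8 0 0;5 0 0 0 0"
}}

```text
t: 5.58
tcp_pos: [0.5647, -0.1217, 0.1373]
orientation: [0.633, 0.774, 0.0, -0.0]
contact_force: [0.0, 0.5, 0.0]
grip_width: 0.0497
gripper_force: 0.0
```

Call:
{"fn": "arm_command", "kwargs": {
  "rows": "5 0 0 0 0;5 0 0 0 0;5 0 0 0 0;5 1 -6 0 0;5 0.5 -3 0 0"
}}

```text
t: 6.2
tcp_pos: [0.5803, -0.2149, 0.1375]
orientation: [0.633, 0.774, -0.0, 0.001]
contact_force: [-0.5, -0.5, 0.0]
grip_width: 0.0499
gripper_force: 0.0
```

```bash
python3 - <<'E'
from h import *
a=camera("scene")["frame"][130:300,230:400];b=camera("top")["frame"][140:290,260:410]
im=np.hstack([cv2.resize(x[:,:,::-1],(390,390),interpolation=cv2.INTER_CUBIC) for x in (a,b)])
cv2.imwrite("pics/tilt2.png",im)
E
```

```text
(no output)
```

View pics/tilt2.png

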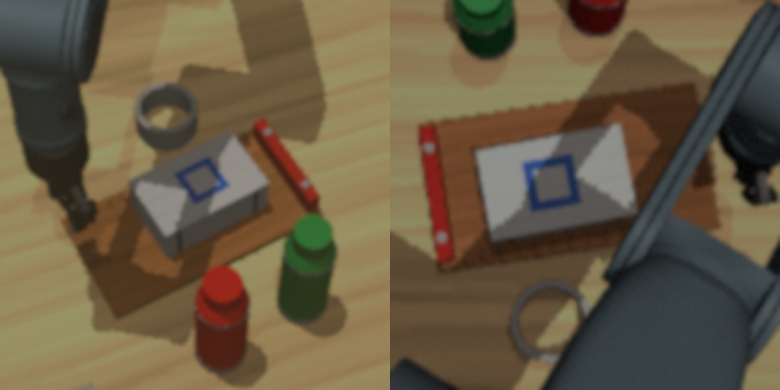

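The duct lies flat with the blue face up, at about (555, 183) in the top half. Top-face corners are (474, 149), (620, 124), (637, 213) and (491, 242). I'll fit its pose from those.

```bash
cat >> h.py <<'E'
from scipy.optimize import least_squares
B=np.array([.56476,-.04758,1.73437])
Rz=lambda a:np.array([[np.cos(a),-np.sin(a)],[np.sin(a),np.cos(a)]])
def fit(c,L):  # corners of lying top face: mouth-(-y), foot-(-y), foot+y, mouth+y -> pose in board frame
    d=np.array([ray(c,u,v,.072)[:2] for u,v in L])
    m=np.array([(80,-50),(-80,-50),(-80,50),(80,50)])/1e3
    q=least_squares(lambda p:(m@Rz(p[2]).T+p[:2]-d).ravel(),[*d.mean(0),1.73])
    ctr=Rz(B[2]).T@(q.x[:2]-B[:2]); a=q.x[2]-B[2]
    print("duct centre in board",ctr.round(4),"yaw deg",np.degrees(a).round(2),"mouth",(ctr+Rz(a)@[.08,0]).round(4),"foot",(ctr-Rz(a)@[.08,0]).round(4),"res",q.fun.round(4))
w=lambda x,y:Rz(B[2])@[x,y]+B[:2]
E
python3 - <<'E'
from h import *
c=camera("top")
fit(c,[(260+(u-390+.5)/2.6-.5,140+(v+.5)/2.6-.5) for u,v in [(474,149),(620,124),(637,213),(491,242)]])
print(observe()["tcp_pos"], w(-.085,0),w(-.11,0),w(-.11,.005))
E
```

```text
duct centre in board [0.0172 0.0115] yaw deg 1.8 mouth [0.0971 0.014 ] foot [-0.0628  0.009 ] res [-0.0012 -0.0008  0.0004  0.0008 -0.0007  0.0001  0.0015 -0.0001]
[ 0.57977166 -0.21424353  0.13698419] [ 0.57860184 -0.13144539] [ 0.58267297 -0.15611168] [ 0.57773971 -0.15692591]
```

Mouth is 43 mm short of the stop, 14 mm off centre towards +y and yawed 1.8°. I'll push the +y side first, with two fingers parallel to the board, to centre and square it.

Call:
{"fn": "arm_command", "kwargs": {
  "rows": "5 -1.2 1.8 0 9.8;5 -1.2 1.8 0 9.8;5 -1.2 1.8 0 9.8;5 -1.2 1.8 0 9.8;5 -1.2 1.8 0 9.8"
}}

```text
t: 6.98
tcp_pos: [0.519, -0.1207, 0.1373]
orientation: [0.252, 0.968, 0.0, -0.0]
contact_force: [-0.6, 0.4, -0.3]
grip_width: 0.05
gripper_force: 0.0
```

Call:
{"fn": "arm_command", "kwargs": {
  "rows": "5 -1.1 2 0 9.8;5 -1.1 2 0 9.8;5 -1.1 2 0 9.8;5 -1.1 1.9 0 9.8;5 0 0 0 0"
}}

```text
t: 7.6
tcp_pos: [0.4745, -0.0415, 0.1374]
orientation: [-0.085, 0.996, 0.0, -0.0]
contact_force: [-0.6, 0.4, -0.4]
grip_width: 0.0497
gripper_force: 0.0
```

Call:
{"fn": "arm_command", "kwargs": {
  "rows": "5 0 0 0 0"
}}

```text
t: 7.72
tcp_pos: [0.4761, -0.0434, 0.1376]
orientation: [-0.083, 0.997, -0.0, 0.0]
contact_force: [1.0, -0.6, 0.0]
grip_width: 0.05
gripper_force: 0.0
```

Call:
{"fn": "arm_command", "kwargs": {
  "rows": "5 0 0 -5 0;5 0 0 -5.2 0;5 0 0 0 0;5 0.7 0.1 0 0;5 0.5 0.1 0 0"
}}

```text
t: 8.35
tcp_pos: [0.4904, -0.0423, 0.0375]
orientation: [-0.084, 0.997, -0.001, 0.002]
contact_force: [0.2, -0.8, 0.0]
grip_width: 0.05
gripper_force: 0.0
```

Call:
{"fn": "arm_command", "kwargs": {
  "rows": "5 0.4 0.1 0 0;5 0.3 0 0 0;5 0.3 0.1 0 0;5 0 0 0 0;5 0 0 0 0"
}}

```text
t: 8.98
tcp_pos: [0.498, -0.0395, 0.0353]
orientation: [-0.084, 0.996, -0.0, 0.0]
contact_force: [-0.7, 0.3, -0.0]
grip_width: 0.0499
gripper_force: 0.0
```

```bash
python3 - <<'E'
from h import *
b=camera("top")["frame"][165:255,265:395];im=cv2.resize(b[:,:,::-1],None,fx=5,fy=5,interpolation=cv2.INTER_CUBIC)
cv2.imwrite("pics/side.png",im)
p=Rz(B[2]).T@(np.array(observe()["tcp_pos"][:2])-B[:2]);print(p,observe()["contact_force"])
E
```

```text
[0.01881437 0.06462018] [-0.12228728  0.83159582  0.36191292]
```

View pics/side.png

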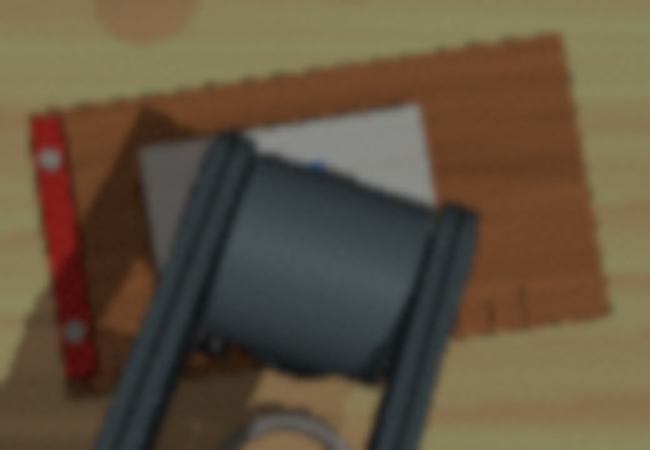

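The duct's far edge runs from (138, 148) to (418, 103) in the crop. I'll check it in the board frame.

```bash
python3 - <<'E'
from h import *
c=camera("top")
for u,v in [(138,148),(418,103),(435,200)]:
    print(Rz(B[2]).T@(ray(c,265+(u+.5)/5-.5,165+(v+.5)/5-.5,.072)[:2]-B[:2]))
E
```

```text
[ 0.09759973 -0.0451314 ]
[-0.0630618  -0.04660724]
[-0.06370555  0.0095141 ]
```

About 4 mm more to go. After that I back off sideways, lift and rotate to go behind the foot.

Call:
{"fn": "arm_command", "kwargs": {
  "rows": "5 0.3 0 0 0;5 0.2 0.1 0 0;5 0 0 0 0;5 -2 -0.3 0 0;5 0 0 5 0"
}}

```text
t: 9.7
tcp_pos: [0.4786, -0.0405, 0.0826]
orientation: [-0.084, 0.996, 0.002, -0.004]
contact_force: [1.3, -0.7, 1.2]
grip_width: 0.0499
gripper_force: 0.0
```

Call:
{"fn": "arm_command", "kwargs": {
  "rows": "5 0 0 5 0;5 1.2 -1.6 0 -10;5 1.2 -1.6 0 -10;5 1.2 -1.6 0 -10;5 1.2 -1.6 0 -10"
}}

```text
t: 10.32
tcp_pos: [0.5314, -0.106, 0.1355]
orientation: [0.265, 0.964, 0.0, 0.0]
contact_force: [0.1, -0.7, -1.4]
grip_width: 0.0499
gripper_force: 0.0
```

Call:
{"fn": "arm_command", "kwargs": {
  "rows": "5 1.2 -1.6 0 -10;5 1.2 -1.6 0 -10;5 1.2 -1.6 0 -10;5 1.2 -1.6 0 -10;5 0.5 -0.7 0 -10"
}}

```text
t: 10.95
tcp_pos: [0.5846, -0.1776, 0.1352]
orientation: [0.648, 0.762, 0.0, 0.0]
contact_force: [-0.5, 0.5, 0.3]
grip_width: 0.0499
gripper_force: 0.0
```

Call:
{"fn": "arm_command", "kwargs": {
  "rows": "5 0 0 0 0;5 0 0 0 0"
}}

```text
t: 11.2
tcp_pos: [0.5835, -0.1761, 0.1352]
orientation: [0.644, 0.765, 0.0, -0.0]
contact_force: [0.7, -0.6, -0.4]
grip_width: 0.0507
gripper_force: 0.0
```

```bash
python3 - <<'E'
from h import *
b=camera("top")["frame"][165:255,265:395];im=cv2.resize(b[:,:,::-1],None,fx=5,fy=5,interpolation=cv2.INTER_CUBIC)
cv2.imwrite("pics/after.png",im)
o=observe();print(o["tcp_pos"],Rz(B[2]).T@(np.array(o["tcp_pos"][:2])-B[:2]),w(-.1,0))
E
```

```text
[ 0.5835272  -0.1760452   0.13526904] [-0.12980654  0.00240326] [ 0.58104452 -0.14624516]
```

View pics/after.png

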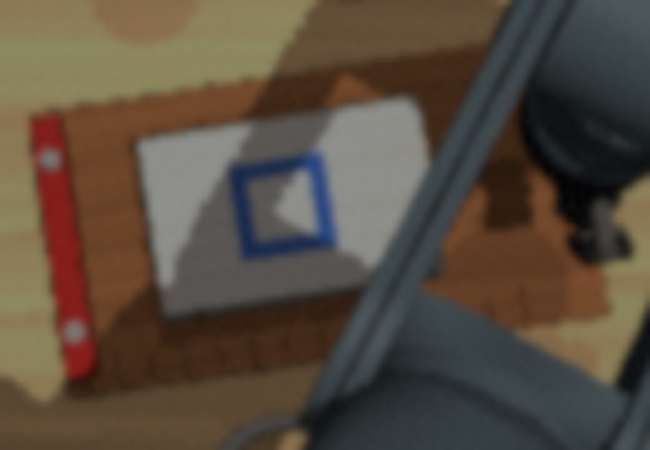

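The duct is centred and nearly square, with its top face between (136, 142) and (440, 272). Now I lower behind the foot and push towards the stop.

Call:
{"fn": "arm_command", "kwargs": {
  "rows": "5 0 0 -5 -0.4;5 0 0 -5 0;5 -0.4 2.5 0 0;5 -0.4 2.3 0 0;5 -0.1 0.8 0 0"
}}

```text
t: 11.88
tcp_pos: [0.5756, -0.1186, 0.0375]
orientation: [0.647, 0.763, 0.0, 0.002]
contact_force: [0.0, -1.6, -1.4]
grip_width: 0.0502
gripper_force: 0.5
```

Call:
{"fn": "arm_command", "kwargs": {
  "rows": "5 -0.1 0.8 0 0;5 -0.2 0.8 0 0;5 -0.1 0.8 0 0;5 -0.1 0.8 0 0;5 0 0 0 0"
}}

```text
t: 12.5
tcp_pos: [0.5693, -0.0876, 0.035]
orientation: [0.648, 0.762, -0.0, -0.001]
contact_force: [-0.1, -0.0, 0.6]
grip_width: 0.05
gripper_force: 0.0
```

```bash
python3 - <<'E'
from h import *
o=observe();print(o["tcp_pos"],Rz(B[2]).T@(np.array(o["tcp_pos"][:2])-B[:2]),o["contact_force"],o["t"])
E
```

```text
[ 0.56933253 -0.08759897  0.03500944] [-0.04022939  0.0020054 ] [-0.13664996 -0.00223759  0.63773757] 12.5
```

Call:
{"fn": "arm_command", "kwargs": {
  "rows": "5 -0.1 0.4 0 0;5 -0.1 0.3 0 0;5 0 0.2 0 0"
}}

```text
t: 12.88
tcp_pos: [0.5675, -0.0793, 0.0351]
orientation: [0.648, 0.762, -0.0, -0.0]
contact_force: [-0.0, -1.5, -1.0]
grip_width: 0.0502
gripper_force: 0.5
```

Call:
{"fn": "arm_command", "kwargs": {
  "rows": "5 0 0.2 0 0;5 0 0 0 0"
}}

```text
t: 13.12
tcp_pos: [0.568, -0.0785, 0.0355]
orientation: [0.648, 0.762, -0.001, 0.001]
contact_force: [-0.8, -5.3, -1.0]
grip_width: 0.0495
gripper_force: 2.4
```

Call:
{"fn": "arm_command", "kwargs": {
  "rows": "5 0 0.2 0 0;5 0 0 0 0;5 0 0 0 0"
}}

```text
t: 13.5
tcp_pos: [0.5682, -0.0785, 0.0358]
orientation: [0.648, 0.762, -0.001, 0.002]
contact_force: [-1.9, -10.9, 0.8]
grip_width: 0.0505
gripper_force: 5.6
```

Call:
{"fn": "arm_command", "kwargs": {
  "rows": "5 0 0.2 0 0;5 0 0 0 0;5 0 0 0 0"
}}

```text
t: 13.88
tcp_pos: [0.5683, -0.0784, 0.0361]
orientation: [0.647, 0.762, -0.002, 0.003]
contact_force: [-2.9, -18.3, 0.2]
grip_width: 0.0502
gripper_force: 8.8
```

It is seated: force rises with no further motion. I'll back off, lift and clear the view.

Call:
{"fn": "arm_command", "kwargs": {
  "rows": "5 0.1 -0.6 0 0;5 0.2 -1 0 0;5 0.6 -4 0 0;5 0 0 6 0;5 0 0 6 0"
}}

```text
t: 14.5
tcp_pos: [0.5763, -0.1298, 0.1553]
orientation: [0.648, 0.761, -0.0, -0.002]
contact_force: [0.7, -0.6, 0.2]
grip_width: 0.0496
gripper_force: 0.0
```

Call:
{"fn": "arm_command", "kwargs": {
  "rows": "5 0 -6 2 0;5 -2 -5.5 0 0;5 -2 -5.5 0 0;5 -3 -5 0 0;5 0 0 0 0"
}}

```text
t: 15.12
tcp_pos: [0.5047, -0.3526, 0.1747]
orientation: [0.65, 0.76, -0.0, -0.0]
contact_force: [1.0, 0.0, -0.3]
grip_width: 0.0496
gripper_force: 0.0
```

```bash
python3 - <<'E'
from h import *
b=camera("top")["frame"][165:255,265:395];im=cv2.resize(b[:,:,::-1],None,fx=5,fy=5,interpolation=cv2.INTER_CUBIC)
a=camera("scene")["frame"][150:300,230:400];a=cv2.resize(a[:,:,::-1],(510,450),interpolation=cv2.INTER_CUBIC)
cv2.imwrite("pics/final.png",np.hstack([im[:,:440],a[:,80:440]]))
E
```

```text
(no output)
```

View pics/final.png

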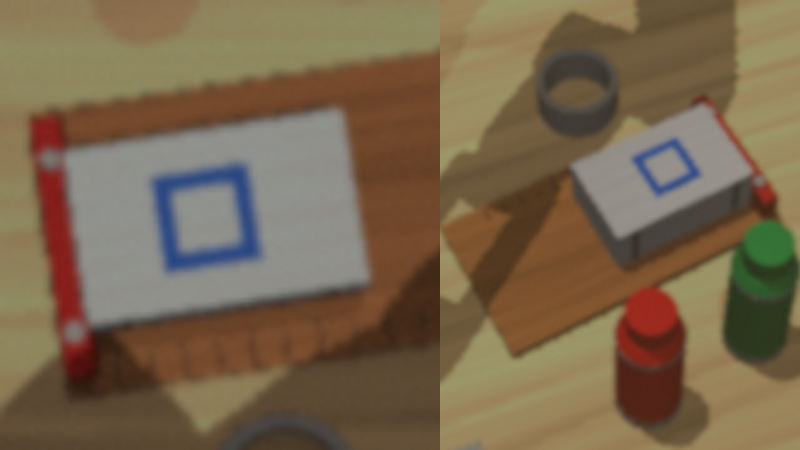

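The duct lies flat with its blue mark up. Its mouth edge, (64, 150) to (90, 330), is flush along the stop and roughly centred, and the cans and tape are where they were. Handing in.

```bash
python3 - <<'E'
from h import *
fit(camera("top"),[(265+(u+.5)/5-.5,165+(v+.5)/5-.5) for u,v in [(62,150),(344,106),(370,284),(90,330)]])
print(hand_in())
E
```

```text
duct centre in board [0.0595 0.0005] yaw deg 0.31 mouth [0.1395 0.0009] foot [-0.0205  0.    ] res [-0.0013 -0.0007 -0.0014  0.0009  0.001  -0.0006  0.0018  0.0004]
the job is handed in; nothing more can be done
None
```

The duct was tipped over and lies flat, blue face up, with its mouth flush against the red stop (about 1 mm off centre and 0.3° off square by camera); I handed it in at about 15 s, and the judge's verdict was not shown.

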